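# Fetch a spacer from a deep well with sprung tongs and seat it on a jig pin

## Robot

A 7-joint arm with a two-finger parallel gripper is mounted at the origin on a cart in front of the work surface, level with it; the furniture and walls round the work are solid. World frame = base frame: x ahead of the robot, y to its left, z up, the work surface at z = 0. Lengths are in m, angles in rad, forces in N, time in s.
With the tool pointing down it reaches from about 0.4 to 0.85 m from the base axis. Payload 10.4 kg.
Tool frame: the origin (TCP) lies midway between the tips of the shut fingers; the grasp point (between the pads) lies 19 mm behind it; z points along the fingers, y is the line along which they close (so a half turn about z gives the same grasp; the last joint's range is limited). The gripper opens to 85 mm and grips with 20 to 120 N. Pads are 22 mm wide; open, the fingers measure 114 mm over their backs; the gripper's body (76 mm by 85 mm) begins 54 mm behind the grasp point. The pads swing forward as they close: fully open they stand 13 mm farther back than shut.
Start: joints at [1.268, 0.332, -0.065, 1.46, 0.022, 1.35, -0.088], TCP at [0.173, -0.601, 0.205] pointing down, gripper open.
Joint ranges: [-2.6, 2.6], [-0.5, 2.12], [-1.47, 1.34], [0.16, 2.42], [-1.27, 4.41], [0.06, 2.06], [-2.6, 2.6]. Speed limits (rad/s): [2.22, 2.22, 2.79, 2.79, 3.14, 3.14, 3.14].

## Interface

Orientations are given as a unit quaternion [x, y, z, w].
In Python, from workcell import get_obs, camera, camera_params, hand_in gives the robot as it stands.
- The arm moves only by the tool carry_out, never from a script. Its argument "commands" is a list that holds one entry, the list of rows, each a list of 6 numbers: the shift along the tool's x, y, z in units of 40 mm (1.0 is 40 mm), then the turn, a rotation vector about the tool's x, y, z in units of 6 degrees (1.0 is 6 degrees). In form: [[[x, y, z, ax, ay, az], ...]]. A call has 1 to 20 rows; each row shifts and turns the commanded pose from where the row before left it, along the tool's axes as they then stand; what a row does not reach is not made up. A row lasts 1/12 s, in which the tool goes at most 41.7 mm and 7.16 degrees, less where a joint would pass 70% of its speed; a pose out of reach is approached as far as the arm can. A call is refused whole if a number of a shift passes 1 or a number of a turn 1, either way. A call with a gripper value outside its range is refused whole. "hand" is the closure, from -1 (fully open) to 1 (shut), set as the call begins (left out, the last holds). The fingers move at their own pace and stop on an object; "force" is the grip in N (left out, the last holds). Time passes only in rows, so rows that do not move let the fingers close. It gives the time, the measured TCP pose, the force, the opening and the grip force at its end, in the units of the state.
- get_obs(): the state, without advancing time (a new reading comes with each control period).
- camera(name): name is "scene" or "top"; returns the picture (384x512x3 uint8, red, green, blue); there is no depth.
- camera_params(name): a dict with "mtx" (3x3 intrinsics, pixels), "R" (3x3) and "t" (3): a world point X has camera coordinates R X + t. Camera axes: x right, y down, z forward; pixel columns grow to the right and rows downward; lengths in m; the calibration is good to about 2 mm. A picture is of the moment at which its call begins. camera_params takes no time and is no camera call.
- hand_in(): hands the job in; it is judged then, once.
The state is a dict: "clock": time; "joint_pos": joint angles; "joint_velocities": joint speeds; "tau": joint torques, N m; "position": TCP position; "ee_rot": TCP orientation; "ft_force": force on the tool from outside, world axes, zero at the start; "torque": the same for the moment, N m; "grip_width": opening from 0.0 (shut) to 1.0 (fully open); "grasp_force": force on a finger pad.
Only numpy, scipy, OpenCV 4.12 (cv2) and the standard library are available. Lean on these libraries where they do the work, as an engineer would, in place of code of your own. Each camera call takes 0.05 s, during which the arm holds its last target. There are 200 camera calls.

## Task

The small square spacer lies at the bottom of the deep, narrow well in the aluminium block, too deep for fingers. Take the sprung tongs from their stand, reach in, squeeze them gently on the spacer, draw it out with the tongs only and put it over the jig's pin, wherever that is clamped in its slot, so that it lies flat and fully home on the pin's round collar; then put the tongs back upright in their stand. The spacer is brittle: do not crush it or press hard with it or with the tongs, and leave the other things on the bench where they are.

Things in the scene. Friction and masses are not known exactly. Their poses are not given: they have to be found in the camera images.
- tongs: Sprung parallel tongs, 80 g, 130 mm tall, upright in the stand. Origin midway between the leg tips when free, at tip height; z up to the head, y the line along which the legs close. Legs 16 mm wide (x), 3 mm thick (y), free gap 30 mm, 36 mm over both. A shoulder inside each leg, 13 to 17 mm above the tip, stands 1.5 mm in over the part. Head 118 to 130 mm up. -y leg fixed, +y leg slides along y.
- tongs_grips (a point): Middle of the tongs' rubber grips, 99 mm above the tips (axes as tongs). The grips, 16 mm wide (x), cover the legs' outsides from 82 to 116 mm above the tips; width over them 40 mm free, 30 mm with the spacer between the tips.
- tongs_jaw: The tongs' sliding +y leg; its frame coincides with tongs when free and moves up to 13 mm to the tongs' -y when squeezed. A spring holds it open: 5 N at first, 8 N when squeezed 10 mm (300 N/m). The rest of the squeeze on the grips acts on what is between the tips.
- spacer: Brittle white square spacer 20 x 20 x 12 mm with a round 10 mm hole along z; origin at the centre of its underside; 15 g. Lies flat on the well's floor, sides along the well's axes, up to 1.5 mm off the well's origin in y, nipped in x between the +x wall and a leaf spring (3 N), so it needs a firm pull. Squeezed by over 20 N or pressed on the jig by over 25 N it cracks.
- well: Fixed aluminium block 56 (x) x 76 (y) x 68 mm tall, foot bars 90 mm long in x; origin at the centre of its underside. Pocket open at the top: x -13 to +10, y -20 to +20, floor at z = 8 mm, 60 mm deep. The tongs' legs go in beside the spacer's y sides (tongs' y along the well's y). Leaf spring at x = -9, y within 7, up to z = 19 mm. Pressing on the block by over 25 N is too much.
- jig: Dark steel jig plate 70 x 70 x 10 mm, fixed; origin at the centre of its underside. An upright pin, 8.5 mm thick, top edge bevelled, stands on a round collar 16 mm wide, 4 mm tall; collar's top at z = 14 mm, pin's top at z = 32.5 mm. It is clamped in a slot along the jig's x, anywhere up to 8 mm from the centre in x (y = 0), not measured: find it by sight or feel. Any yaw of the spacer will do.
- stand: Black fixed stand for the tongs, foot 64 x 84 mm; origin at the centre of its underside. Slot 21 mm (x) by 39 mm (y), floor at z = 6 mm, walls to z = 43 mm, sloping lead-in lips on the x sides to z = 55 mm. The tongs stand with their tips on the slot's floor, tongs' y along the stand's y.
- bystander_driver_4: Small screwdriver, 117 mm long, lying on the bench; not to be disturbed
- bystander_flux_pot: Small open pot, 37 mm wide, 30 mm tall; not to be disturbed
- bystander_tweezers_3: Plain tweezers, 125 mm long, lying flat (not the tongs); not to be disturbed
- bystander_solder_reel: Reel, 60 mm wide, 28 mm tall; not to be disturbed
- bystander_battery_1: Flat black battery 101 x 38 x 5 mm; not to be disturbed
- bystander_multimeter: Hand-held meter 142 x 69 x 42 mm; not to be disturbed
- bystander_green_cap_bottle: Small bottle with a cap, 38 mm wide, 48 mm tall; not to be disturbed
Mind the look-alikes: they are no part of the job. Of the things that look like the tongs, the middle-sized one is meant. Of the things that look like the well, the smaller one is meant.

How it is judged:
By the outcome, as a careful person would: the job done as asked, in the order asked, and still so for the second after the job is handed in, with the robot touching nothing.
It also fails if it takes over 72 s, if anything falls off the work surface, if the arm or the gripper's body presses on something with over 40 N, if the wrist force passes 120 N, or if a joint passes its speed limit or range.

## Working session

There is one attempt and no reset: what is moved stays moved. The work goes in short steps, Python scripts to look and compute and a tool call to move; the robot and the scene stay as the last step left them, time stands still between calls to the robot, and variables do not carry over. Pictures are saved under pics/ and viewed, at most 10 in all, crops included, and the job is handed in when it is done.

Besides the shell and the picture viewer there is one more tool, called after "Request:" as a command line: name --argument value ..., lists and objects as JSON in quotes. carry_out: Moves the arm, as the interface text tells. Its arguments: {"type":"object","properties":{"commands":{"type":"array"},"hand":{"type":"number"},"force":{"type":"number"}},"required":["commands"]}

```bash
mkdir -p pics; ls; python3 - <<'E'
from workcell import *
import cv2,numpy as np
for n in("scene","top"):
    im=camera(n)[:,:,::-1]; cv2.imwrite(f"pics/{n}0.png",im)
    p=camera_params(n); print(n,np.round(p["mtx"],1).tolist(),np.round(p["R"],3).tolist(),np.round(p["t"],3).tolist())
a=cv2.imread("pics/scene0.png");b=cv2.imread("pics/top0.png")
cv2.imwrite("pics/s0.png",cv2.resize(a,(768,576)));cv2.imwrite("pics/t0.png",cv2.resize(b,(768,576)))
o=get_obs();print(o)
E
```

```text
pics
scene [[393.9, 0.0, 255.4], [0.0, 393.9, 182.7], [0.0, 0.0, 1.0]] [[0.737, -0.675, 0.022], [-0.321, -0.378, -0.868], [0.594, 0.633, -0.496]] [-0.385, 0.234, 0.702]
top [[431.0, 0.0, 256.6], [0.0, 431.0, 193.5], [0.0, 0.0, 1.0]] [[-0.014, -1.0, 0.015], [-0.987, 0.012, -0.161], [0.16, -0.017, -0.987]] [-0.025, 0.535, 1.264]
{'clock': 0.1, 'joint_pos': array([ 1.26843284,  0.33280932, -0.06471114,  1.46086521,  0.02157107,
        1.34992694, -0.08849083]), 'joint_velocities': array([ 6.33273205e-04, -1.49934426e-03,  1.79000041e-03, -1.70885387e-03,
        7.75556112e-04,  6.82958830e-04, -4.32400465e-05]), 'tau': array([ 4.41961301e-04, -6.26746702e+01,  4.86339815e-02, -3.92432499e+01,
        1.62647758e-02,  6.93745984e-03, -1.91128521e-05]), 'position': array([ 0.17248489, -0.60032745,  0.20429138]), 'ee_rot': array([ 9.90229995e-01,  1.39442192e-01, -1.06072263e-04, -6.48814285e-04]), 'ft_force': array([ 0.44043844,  0.14248278, -0.16000646]), 'torque': array([ 0.025484  , -0.00903657, -0.02353137]), 'grasp_force': 0.0, 'grip_width': 1.000037799060407}
```

View pics/s0.png

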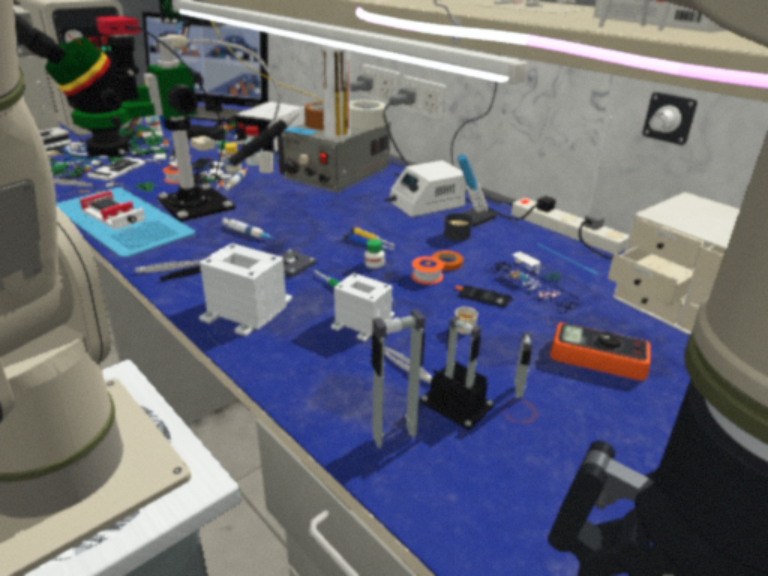

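View pics/t0.png

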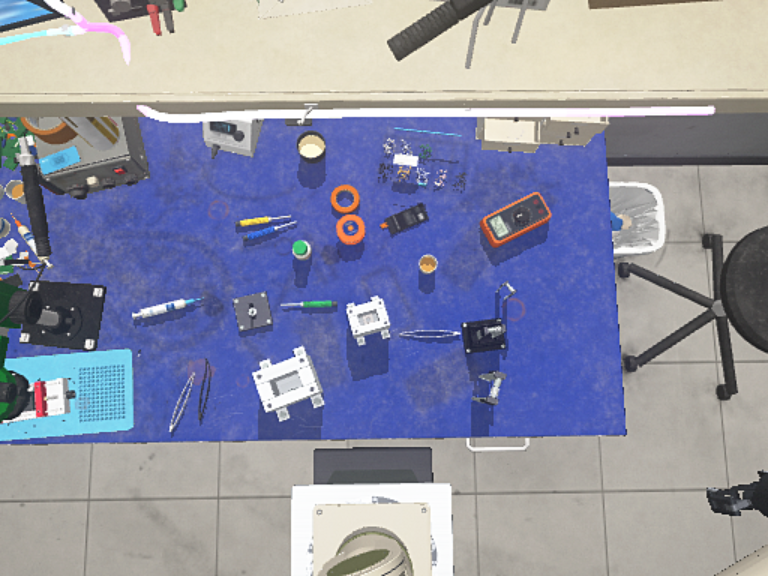

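The scene view (768 px wide) shows three tongs-like things: large at (395,380), middle-sized in the black stand at (462,370), and small at (523,365). It also shows two wells: large at (243,285), small at (362,305). In the top view the same tongs are at (490,387), (487,333) and (507,290), the wells at (288,382) large and (368,320) small, and the jig at (252,312). I choose the tongs in the stand and the small well, and will check them in a close crop.

```bash
python3 - <<'E'
import cv2,numpy as np
a=cv2.imread("pics/scene0.png");b=cv2.imread("pics/top0.png")
def c(im,x,y,w=50,h=37,s=8): return cv2.resize(im[y-h//2:y-h//2+h,x-w//2:x-w//2+w],(400,300),interpolation=cv2.INTER_CUBIC)
cv2.imwrite("pics/c1.png",np.vstack([np.hstack([c(b,245,213),c(b,168,208)]),np.hstack([c(b,323,223),c(a,308,245,100,75)])]))
E
```

```text
(no output)
```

View pics/c1.png

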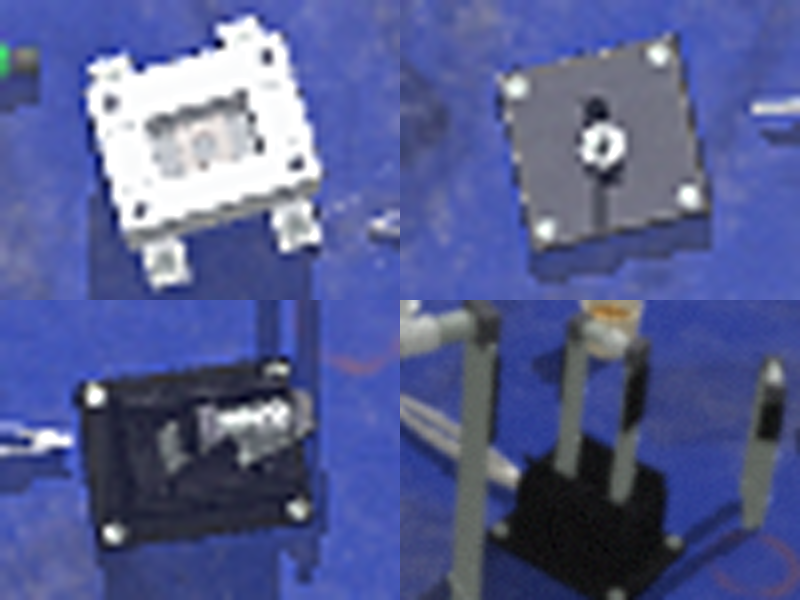

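The crops confirm the choice. The well is the small block, with its pocket at about (245,213) in the 512 px top image and the pale spacer inside. The jig plate is centred near (168,208), with a light collar and pin. The black stand is at (323,223), and the tongs' head leans right in perspective.

```bash
cat > h.py <<'E'
import numpy as np,cv2
from workcell import *
def ray(n,px,z):
    p=camera_params(n);R=np.array(p["R"]);t=np.array(p["t"]);K=np.array(p["mtx"])
    d=R.T@np.linalg.solve(K,[px[0],px[1],1]);c=-R.T@t
    return c+d*(z-c[2])/d[2]
def crop(x0,y0,pts,sy=300/37):return [((x+.5)/8-.5+x0,(y+.5)/sy-.5+y0) for x,y in pts]
def quad(n,pts,z):
    P=np.array([ray(n,p,z)[:2] for p in pts]);e=lambda a,b:P[b]-P[a]
    h=(e(0,1)+e(3,2))/2;v=(e(3,0)+e(2,1))/2   # pts TL,TR,BR,BL
    a=lambda v:np.degrees(np.arctan2(v[1],v[0]))
    print("centre",P.mean(0).round(4),"horiz len,ang",np.linalg.norm(h).round(4),a(h).round(1),"vert",np.linalg.norm(v).round(4),a(v).round(1));return P
E
python3 - <<'E'
from h import *
b=cv2.imread("pics/top0.png")
print("jig");quad("top",crop(143,190,[(117,87),(260,55),(288,195),(145,230)]),.010)
print("pin collar",ray("top",crop(143,190,[(202,145)])[0],.014),ray("top",crop(143,190,[(202,145)])[0],.0325))
print("stand");quad("top",crop(298,205,[(95,97),(278,68),(298,210),(115,233)]),.008)
print("well");quad("top",crop(220,195,[(90,85),(280,35),(320,180),(130,235)]),.068)
print("wellfeet");quad("top",crop(220,195,[(110,70),(240,35),(297,230),(165,265)]),.005)
print("pocket");quad("top",crop(220,195,[(147,115),(245,92),(262,150),(160,180)]),.068)
# masks
hsv=cv2.cvtColor(b,cv2.COLOR_BGR2HSV)
m=((hsv[...,1]<70)&(hsv[...,2]>130)).astype(np.uint8)*255
m[:, :225]=0;m[:,262:]=0;m[:195]=0;m[235:]=0
m=cv2.morphologyEx(cv2.resize(m,None,fx=4,fy=4),cv2.MORPH_OPEN,np.ones((33,33)))
c=max(cv2.findContours((m>127).astype(np.uint8),0,2)[0],key=cv2.contourArea);r=cv2.minAreaRect(c);print(r)
P=[((x+.5)/4-.5,(y+.5)/4-.5) for x,y in cv2.boxPoints(r)];
P=sorted(P,key=lambda p:p[1]);T=sorted(P[:2]);B=sorted(P[2:],reverse=True);quad("top",T+B,.068)
g=((hsv[...,1]<110)&(hsv[...,2]>50)).astype(np.uint8)*255
g[:,:148]=0;g[:,187:]=0;g[:190]=0;g[228:]=0
g=cv2.morphologyEx(cv2.resize(g,None,fx=4,fy=4),cv2.MORPH_OPEN,np.ones((17,17)))
c=max(cv2.findContours((g>127).astype(np.uint8),0,2)[0],key=cv2.contourArea);r=cv2.minAreaRect(c);print(r)
P=[((x+.5)/4-.5,(y+.5)/4-.5) for x,y in cv2.boxPoints(r)];
P=sorted(P,key=lambda p:p[1]);T=sorted(P[:2]);B=sorted(P[2:],reverse=True);quad("top",T+B,.010)
# tongs head top (crop3): ends of head
for z in(.13,.136):print("head",[ray("top",p,z).round(4)[:2] for p in crop(298,205,[(215,133),(305,108)])])
# scene leg grips right/left edges
for p in [(577,330),(640,350)]:
    q=(258+p[0]%400/4,208+(p[1]-300)/4);print(q,ray("scene",q,.125).round(4))
E
```

```text
jig
centre [0.501  0.2416] horiz len,ang 0.0561 -77.5 vert 0.0557 12.2
pin collar [0.49908862 0.24102344 0.014     ] [0.49664742 0.23751414 0.0325    ]
stand
centre [ 0.4447 -0.2341] horiz len,ang 0.0718 -82.8 vert 0.0535 6.1
well
centre [0.4785 0.0026] horiz len,ang 0.0727 -75.4 vert 0.0561 14.7
wellfeet
centre [0.48   0.0041] horiz len,ang 0.0525 -75.8 vert 0.0781 15.6
pocket
centre [0.4783 0.0032] horiz len,ang 0.0382 -76.0 vert 0.0232 13.2
((979.0, 861.5), (43.0, 56.0), 90.0)
centre [0.4668 0.0051] horiz len,ang 0.0413 -90.7 vert 0.0319 -0.6
((673.538818359375, 830.9197998046875), (94.61698150634766, 96.62239837646484), 77.125)
centre [0.5001 0.2412] horiz len,ang 0.0739 -77.6 vert 0.0741 13.7
head [array([ 0.4401, -0.2202]), array([ 0.4484, -0.2522])]
head [array([ 0.4396, -0.2191]), array([ 0.4478, -0.251 ])]
(302.25, 215.5) [ 0.4455 -0.2152  0.125 ]
(318.0, 220.5) [ 0.4558 -0.2462  0.125 ]
```

```bash
cat >> h.py <<'E'
from scipy.spatial.transform import Rotation as Ro
def go(x,y,z,yaw):
    "tool-axis shift (units, pre-turn) and turn left to reach world x,y,z, tool x at yaw deg, tool z down"
    o=get_obs();R=Ro.from_quat(o["ee_rot"]);T=Ro.from_euler("z",yaw,degrees=True)*Ro.from_quat([1,0,0,0])
    print("t",round(o["clock"],2),"pos",o["position"].round(4),"shift",(R.inv().apply(np.array([x,y,z])-o["position"])/.04).round(3),
     "turn",(np.degrees((R.inv()*T).as_rotvec())/6).round(3),"w",round(o["grip_width"],3),"gf",o["grasp_force"],"F",o["ft_force"].round(2))
E
python3 -c "
from h import *
go(.445,-.2345,.205,7)
for n,p,zs in(('big',(326.7,258),(.1,.17)),('small',(336.7,193),(.06,.1))):
  for z in zs: print(n,z,ray('top',p,z))"
```

```text
t 0.1 pos [ 0.1725 -0.6003  0.2043] shift [ 9.074e+00 -6.909e+00 -9.000e-03] turn [-1.300e-02  1.000e-03  1.505e+00] w 1.0 gf 0.0 F [ 0.44  0.14 -0.16]
big 0.1 [ 0.33753342 -0.22769228  0.1       ]
big 0.17 [ 0.33681717 -0.21530746  0.17      ]
small 0.06 [ 0.53057942 -0.27269541  0.06      ]
small 0.1 [ 0.52412184 -0.26442759  0.1       ]
```

Request:
carry_out --commands '[[[0.698,-0.532,0,0,0,0],[0.698,-0.532,0,0,0,0],[0.698,-0.532,0,0,0,0],[0.698,-0.532,0,0,0,0],[0.698,-0.532,0,0,0,0],[0.698,-0.532,0,0,0,0],[0.698,-0.532,0,0,0,0],[0.698,-0.532,0,0,0,0],[0.698,-0.532,0,0,0,0],[0.698,-0.532,0,0,0,0],[0.698,-0.532,0,0,0,0],[0.698,-0.532,0,0,0,0],[0.698,-0.532,0,0,0,0],[0,0,0,0,0,0.75],[0,0,0,0,0,0.75],[0,0,0,0,0,0],[0,0,0,0,0,0]]]'

```text
clock: 1.52
position: [0.4448, -0.2347, 0.2047]
ee_rot: [0.998, 0.062, -0.0, -0.0]
ft_force: [-0.1, 1.2, 0.0]
grip_width: 0.999
grasp_force: 0.0
```

```bash
python3 - <<'E'
from h import *
go(.445,-.2345,.205,7)
b=camera("top")[:,:,::-1];a=camera("scene")[:,:,::-1]
c=lambda im,x,y,w,h:cv2.resize(im[y:y+h,x:x+w],(400,400),interpolation=cv2.INTER_CUBIC)
cv2.imwrite("pics/c2.png",np.hstack([c(b,283,180,80,80),c(a,230,140,160,160)]))
E
```

```text
t 1.52 pos [ 0.4448 -0.2347  0.2047] shift [ 0.006 -0.004 -0.007] turn [-0.002  0.005  0.025] w 0.999 gf 0.0 F [-0.11  1.16  0.04]
```

View pics/c2.png

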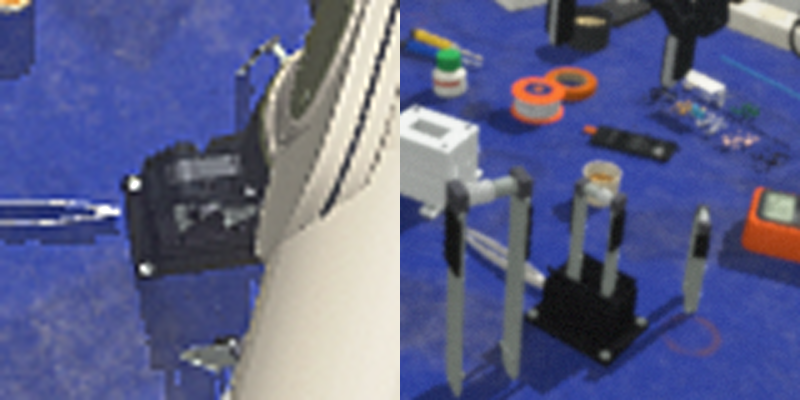

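The fingers straddle the tongs' head, with finger tips in the scene crop at about (562,40) and (675,80), above the head at (600,190). I descend and close to about 38 mm.

Request:
carry_out --commands '[[[0,0,0.6,0,0,0],[0,0,0.7,0,0,0],[0,0,0.7,0,0,0],[0,0,0.6,0,0,0],[0,0,0.46,0,0,0],[0,0,0,0,0,0]]]'

```text
clock: 2.12
position: [0.4425, -0.2339, 0.079]
ee_rot: [0.998, 0.062, -0.002, -0.002]
ft_force: [-0.8, -0.0, -0.0]
grip_width: 0.999
grasp_force: 0.0
```

Request:
carry_out --commands '[[[0,0,0,0,0,0],[0,0,0,0,0,0],[0,0,0,0,0,0],[0,0,0,0,0,0],[0,0,0,0,0,0],[0,0,0,0,0,0]]]' --hand 0.08 --force 20

```text
clock: 2.62
position: [0.4459, -0.2349, 0.0839]
ee_rot: [0.998, 0.061, 0.001, 0.001]
ft_force: [0.5, 0.5, 6.6]
grip_width: 0.462
grasp_force: 5.9
```

Request:
carry_out --commands '[[[0,0,0,0,0,0],[0,0,0,0,0,0],[0,0,0,0,0,0],[0,0,-0.05,0,0,0],[0,0,-0.1,0,0,0],[0,0,-0.15,0,0,0],[0,0,0,0,0,0],[0,0,0,0,0,0]]]' --hand 0.15

```text
clock: 3.28
position: [0.4453, -0.2347, 0.095]
ee_rot: [0.998, 0.061, 0.0, 0.0]
ft_force: [-0.0, 0.0, -1.6]
grip_width: 0.427
grasp_force: 6.0
```

```bash
python3 -c "
from h import *
go(.445,-.2345,.0945,7)"
```

```text
t 3.28 pos [ 0.4453 -0.2347  0.095 ] shift [-0.006 -0.007  0.013] turn [ 0.006 -0.006  0.005] w 0.427 gf 5.978811532258987 F [-0.04  0.04 -1.64]
```

Request:
carry_out --commands '[[[0,0,-0.4,0,0,0],[0,0,-0.7,0,0,0],[0,0,-0.7,0,0,0],[0,0,-0.6,0,0,0],[0.1,-0.4,0,0,0,0],[0.193,-0.7,0,0,0,0],[0.193,-0.7,0,0,0,0],[0.193,-0.7,0,0,0,0],[0.193,-0.7,0,0,0,0],[0.193,-0.7,0,0,0,0],[0.193,-0.7,0,0,0,0],[0.193,-0.7,0,0,0,-0.63],[0.193,-0.5,0,0,0,-0.64],[0,0,0,0,0,0],[0,0,0,0,0,0],[0,0,0,0,0,0]]]'

```text
clock: 4.62
position: [0.4805, 0.0031, 0.1904]
ee_rot: [0.992, 0.127, -0.0, 0.0]
ft_force: [0.2, -0.3, -0.1]
grip_width: 0.429
grasp_force: 6.0
```

```bash
python3 - <<'E'
from h import *
go(.4785,.003,.155,14.6)
b=camera("top")[:,:,::-1];a=camera("scene")[:,:,::-1]
cv2.imwrite("pics/top3.png",b);cv2.imwrite("pics/scene3.png",a)
c=lambda im,x,y,w,h:cv2.resize(im[y:y+h,x:x+w],(400,400),interpolation=cv2.INTER_CUBIC)
cv2.imwrite("pics/c3.png",np.hstack([c(b,210,180,80,80),c(a,190,130,100,100)]))
E
```

```text
t 4.62 pos [0.4805 0.0031 0.1904] shift [-0.049 -0.009  0.884] turn [0.002 0.005 0.002] w 0.429 gf 5.982263647019863 F [ 0.19 -0.33 -0.12]
```

View pics/c3.png

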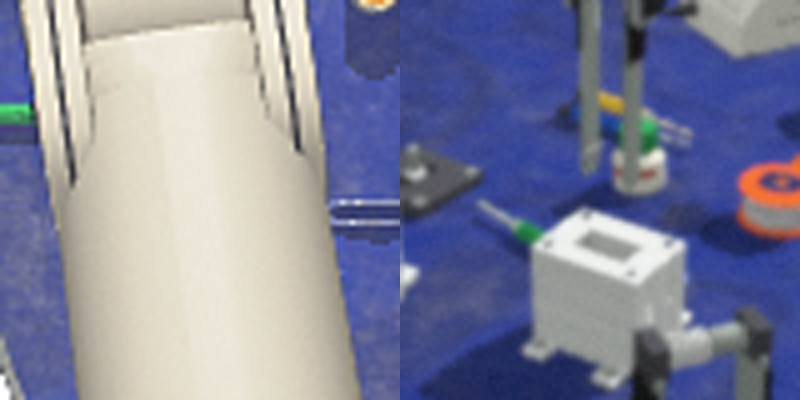

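The arm hides the well in the top view. In the scene crop the leg tips are at about (592,172) and (630,190), above the well mouth, whose pocket corners are at about (575,245), (610,230), (642,248) and (607,262).

```bash
python3 - <<'E'
from h import *
f=lambda x,y:(190+(x-400+.5)/4-.5,130+(y+.5)/4-.5)
print("pocket",np.mean([ray("scene",f(*p),.068) for p in [(575,245),(610,230),(642,248),(607,262)]],0).round(4))
print("top face",np.mean([ray("scene",f(*p),.068) for p in [(531,242),(587,208),(686,243),(637,283)]],0).round(4))
for z in(.108,.113,.118):print(z,"tips",[ray("scene",f(*p),z).round(4)[:2] for p in [(592,172),(630,190)]])
p=camera_params("scene")
def pr(X):
    c=np.array(p["mtx"])@(np.array(p["R"])@X+p["t"]);return ((c[0]/c[2]-190+.5)*4+399.5).round(1),((c[1]/c[2]-130+.5)*4-.5).round(1)
a=np.radians(14.6);x=np.array([np.cos(a),np.sin(a),0]);y=np.array([-np.sin(a),np.cos(a),0])
P=np.array([.4805,.0031,.1134])
for s in(-1,1):
  print(s,[pr(P+s*y*d+x*e) for d in(13.2e-3,16.2e-3) for e in(-.008,.008)])
E
```

```text
pocket [0.4781 0.0029 0.068 ]
top face [0.4809 0.0049 0.068 ]
0.108 tips [array([0.4836, 0.0248]), array([ 0.4862, -0.0068])]
0.113 tips [array([0.4776, 0.0177]), array([ 0.4802, -0.0136])]
0.118 tips [array([0.4716, 0.0106]), array([ 0.4742, -0.0203])]
-1 [(np.float64(622.6), np.float64(190.4)), (np.float64(637.8), np.float64(179.7)), (np.float64(626.8), np.float64(191.9)), (np.float64(642.0), np.float64(181.1))]
1 [(np.float64(585.7), np.float64(178.0)), (np.float64(601.2), np.float64(167.6)), (np.float64(581.6), np.float64(176.6)), (np.float64(597.1), np.float64(166.2))]
```

Request:
carry_out --commands '[[[-0.05,-0.01,0.3,0,0,0],[0,0,0.5,0,0,0],[0,0,0.2,0,0,0],[0,0,0.15,0,0,0],[0,0,0.15,0,0,0],[0,0,0.1,0,0,0],[0,0,0,0,0,0],[0,0,0,0,0,0]]]'

```text
clock: 5.38
position: [0.4787, 0.0039, 0.1349]
ee_rot: [0.992, 0.127, 0.0, 0.0]
ft_force: [-0.2, -0.2, -0.6]
grip_width: 0.421
grasp_force: 6.0
```

```bash
python3 -c "
from h import *
go(.4783,.003,.086,14.6)"
```

```text
t 5.38 pos [0.4787 0.0039 0.1349] shift [-0.016  0.018  1.222] turn [ 0.001 -0.003  0.008] w 0.421 gf 5.9805285930633545 F [-0.21 -0.22 -0.6 ]
```

Request:
carry_out --commands '[[[-0.01,0.01,0.15,0,0,0],[0,0,0.2,0,0,0],[0,0,0.2,0,0,0],[0,0,0.2,0,0,0],[0,0,0.15,0,0,0],[0,0,0.1,0,0,0],[0,0,0.1,0,0,0],[0,0,0.05,0,0,0],[0,0,0,0,0,0],[0,0,0,0,0,0],[0,0,0,0,0,0]]]'

```text
clock: 6.3
position: [0.4785, 0.0034, 0.0889]
ee_rot: [0.992, 0.128, 0.0, 0.0]
ft_force: [-0.8, 0.0, -0.2]
grip_width: 0.421
grasp_force: 6.0
```

```bash
python3 -c "
from h import *
go(.4783,.003,.086,14.6)"
```

```text
t 6.3 pos [0.4785 0.0034 0.0889] shift [-0.006  0.009  0.072] turn [ 0.003 -0.005  0.008] w 0.421 gf 5.980668291449547 F [-0.79  0.05 -0.19]
```

Request:
carry_out --commands '[[[0,0,0.03,0,0,0],[0,0,0.02,0,0,0],[0,0,0,0,0,0],[0,0,0,0,0,0]]]' --hand 0.24 --force 20

```text
clock: 6.63
position: [0.4784, 0.0034, 0.0867]
ee_rot: [0.992, 0.128, 0.0, 0.0]
ft_force: [-0.1, 0.2, 0.2]
grip_width: 0.383
grasp_force: 7.1
```

Request:
carry_out --commands '[[[0,0,0,0,0,0],[0,0,0,0,0,0],[0,0,0,0,0,0],[0,0,0,0,0,0],[0,0,0,0,0,0]]]' --hand 0.36 --force 20

```text
clock: 7.05
position: [0.4786, 0.0032, 0.0869]
ee_rot: [0.992, 0.127, 0.0, 0.0]
ft_force: [-0.6, -2.0, 5.7]
grip_width: 0.338
grasp_force: 20.6
```

```bash
python3 -c "
from h import *
go(.4783,.003,.086,14.6)"
```

```text
t 7.05 pos [0.4786 0.0032 0.0869] shift [-0.008  0.003  0.024] turn [ 0.005 -0.006  0.007] w 0.338 gf 20.597469583153725 F [-0.65 -1.96  5.69]
```

Request:
carry_out --commands '[[[0,0,-0.05,0,0,0],[0,0,-0.1,0,0,0],[0,0,-0.1,0,0,0],[0,0,-0.1,0,0,0],[0,0,-0.15,0,0,0],[0,0,0,0,0,0],[0,0,0,0,0,0]]]'

```text
clock: 7.63
position: [0.4783, 0.0034, 0.107]
ee_rot: [0.992, 0.127, 0.0, 0.0]
ft_force: [-0.5, -1.1, 0.1]
grip_width: 0.334
grasp_force: 20.4
```

```bash
python3 -c "
from h import *
go(.4783,.003,.19,14.6)"
```

```text
t 7.63 pos [0.4783 0.0034 0.107 ] shift [-2.000e-03  9.000e-03 -2.075e+00] turn [ 0.004 -0.004  0.008] w 0.334 gf 20.406339168548584 F [-0.46 -1.12  0.11]
```

Request:
carry_out --commands '[[[0,0,-0.15,0,0,0],[0,0,-0.25,0,0,0],[0,0,-0.35,0,0,0],[0,0,-0.4,0,0,0],[0,0,-0.4,0,0,0],[0,0,-0.4,0,0,0],[0,0,-0.3,0,0,0],[0,0,0,0,0,0],[0,0,0,0,0,0]]]'

```text
clock: 8.38
position: [0.4785, 0.0034, 0.197]
ee_rot: [0.992, 0.127, 0.001, 0.0]
ft_force: [0.2, 0.7, -2.6]
grip_width: 0.339
grasp_force: 20.4
```

```bash
python3 - <<'E'
from h import *
go(.4783,.003,.19,14.6)
a=camera("scene")[:,:,::-1]
cv2.imwrite("pics/scene4.png",a)
cv2.imwrite("pics/c4.png",cv2.resize(a[130:230,190:290],(600,600),interpolation=cv2.INTER_CUBIC))
E
```

```text
t 8.38 pos [0.4785 0.0034 0.197 ] shift [-0.008  0.008  0.175] turn [ 0.006 -0.01   0.008] w 0.339 gf 20.40581077337265 F [ 0.19  0.71 -2.58]
```

View pics/c4.png

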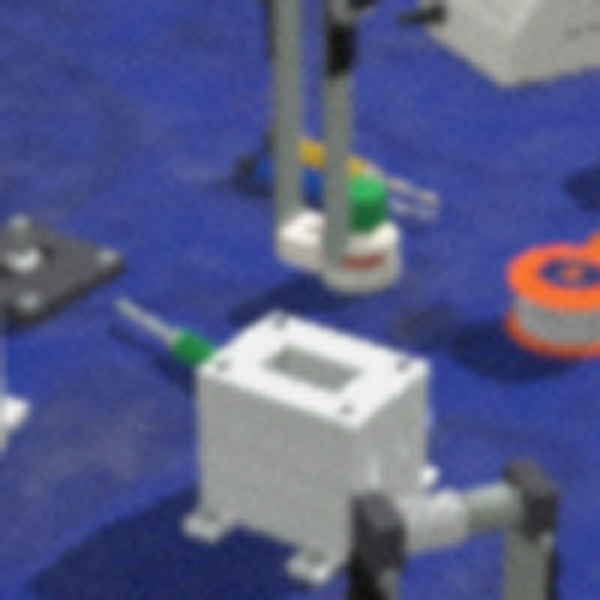

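The tongs hold the spacer, with its hole at about (312,228) in the crop, and the well is empty. Next I measure the pin in both cameras and the hole in the scene view.

```bash
python3 - <<'E'
from h import *
a=np.mean([camera("scene")[:,:,::-1].astype(float) for _ in range(4)],0)
b=np.mean([camera("top")[:,:,::-1].astype(float) for _ in range(4)],0)
c=lambda im,x,y,w,h:cv2.resize(im[y:y+h,x:x+w],(400,300),interpolation=cv2.INTER_CUBIC)
cv2.imwrite("pics/top5.png",b);cv2.imwrite("pics/scene5.png",a)
# scene spacer, scene jig, top jig (40x30 px windows, x10)
cv2.imwrite("pics/c5.png",np.vstack([np.hstack([c(a,227,153,40,30),c(a,173,160,40,30)]),np.hstack([c(b,148,193,40,30),c(b,225,195,40,30)])]))
E
```

```text
[ WARN:0@2.990] global loadsave.cpp:1063 imwrite_ Unsupported depth image for selected encoder is fallbacked to CV_8U.
```

View pics/c5.png

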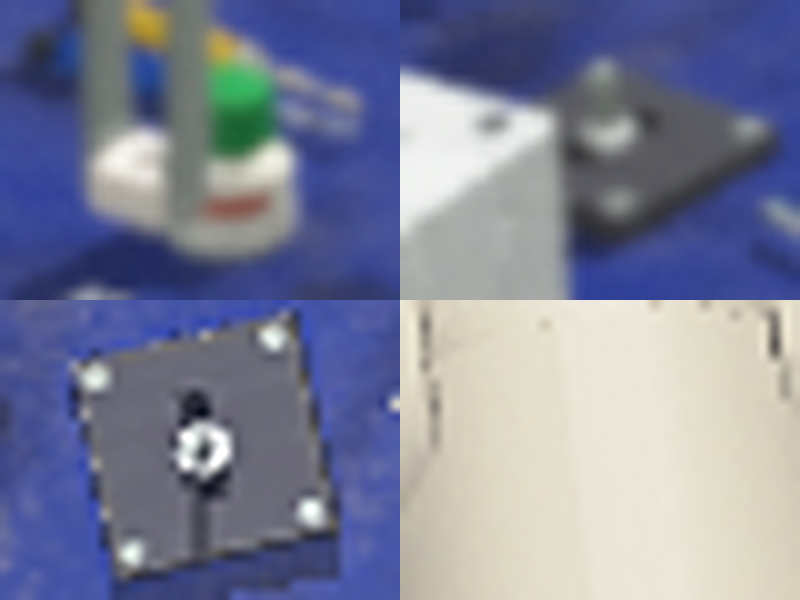

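```bash
python3 - <<'E'
from h import *
s=lambda x0,y0,x,y:(x0+(x+.5)/10-.5,y0+(y+.5)/10-.5)
J=lambda x,y:s(173,160,x-400,y); S=lambda x,y:s(227,153,x,y); T=lambda x,y:s(148,193,x,y-300)
print("scene pin top",ray("scene",J(603,68),.0325),"collar edges mid",ray("scene",J(610,131),.014),"pin base",ray("scene",J(608,122),.014))
print("screws scene",ray("scene",J(748,128),.011),ray("scene",J(620,203),.011),"top",ray("top",T(273,338),.011),ray("top",T(311,511),.011))
quad("top",[T(95,377),T(273,338),T(311,511),T(131,552)],.011)
quad("top",[T(75,370),T(293,314),T(340,523),T(120,578)],.010)
print("top collar",ray("top",T(203,447),.014))
b=cv2.imread("pics/top5.png");g=b[...,2].astype(float)[200:216,160:178];g=np.where(g>150,g,0);yy,xx=np.mgrid[200:216,160:178]
c=(np.sum(xx*g)/g.sum(),np.sum(yy*g)/g.sum());print(c,ray("top",c,.014))
# spacer hole & body
print("hole",ray("scene",S(150,160),.130),"TCP",get_obs()["position"])
p=camera_params("scene")
def pr(X):
    c=np.array(p["mtx"])@(np.array(p["R"])@X+p["t"]);return np.array([((c[0]/c[2]-227+.5)*10-.5),((c[1]/c[2]-153+.5)*10-.5)]).round()
a=np.radians(14.6);x=np.array([np.cos(a),np.sin(a),0]);y=np.array([-np.sin(a),np.cos(a),0])
P=get_obs()["position"]
for off in(-.002,0,.002):
  print(off,[(i,j,pr(np.r_[P[:2],z]+x*(off+i*.01)+y*j*.01)) for i,j,z in((-1,1,.130),(-1,-1,.118),(-1,1,.118),(1,1,.130),(0,0,.13))])
E
```

```text
scene pin top [0.50014998 0.24447984 0.0325    ] collar edges mid [0.49860784 0.24054094 0.014     ] pin base [0.50133155 0.24548398 0.014     ]
screws scene [0.53342227 0.22089519 0.011     ] [0.47926403 0.20801147 0.011     ] top [0.53386906 0.22050825 0.011     ] [0.47982132 0.20797606 0.011     ]
centre [0.501  0.2416] horiz len,ang 0.0561 -77.9 vert 0.0557 12.9
centre [0.5006 0.2404] horiz len,ang 0.0691 -76.2 vert 0.0669 13.3
top collar [0.4996922  0.24091972 0.014     ]
(np.float64(167.95838287752676), np.float64(207.19429250891795)) [0.49986098 0.24059044 0.014     ]
hole [0.47721651 0.00306478 0.13      ] TCP [0.47808757 0.00342717 0.19629494]
-0.002 [(-1, 1, array([ 87., 166.])), (-1, -1, array([158., 235.])), (-1, 1, array([ 87., 212.])), (1, 1, array([136., 134.])), (0, 0, array([147., 162.]))]
0 [(-1, 1, array([ 92., 163.])), (-1, -1, array([162., 232.])), (-1, 1, array([ 92., 208.])), (1, 1, array([141., 131.])), (0, 0, array([152., 158.]))]
0.002 [(-1, 1, array([ 97., 160.])), (-1, -1, array([167., 228.])), (-1, 1, array([ 97., 205.])), (1, 1, array([146., 128.])), (0, 0, array([157., 155.]))]
```

Request:
carry_out --commands '[[[0.15,-0.4,0,0,0,0],[0.25,-0.68,0,0,0,0],[0.25,-0.7,0,0,0,0],[0.25,-0.7,0,0,0,0],[0.25,-0.7,0,0,0,0],[0.25,-0.7,0,0,0,0],[0.25,-0.7,0,0,0,0],[0.25,-0.6,0,0,0,0],[0.15,-0.43,0,0,0,0],[0,0,0.5,0,0,0],[0,0,0.6,0,0,0],[0,0,0.4,0,0,0],[0,0,0.2,0,0,0],[0,0,0,0,0,0],[0,0,0,0,0,0],[0,0,0,0,0,0]]]'

```text
clock: 10.17
position: [0.5015, 0.2416, 0.1298]
ee_rot: [0.992, 0.127, 0.001, -0.0]
ft_force: [-0.5, -0.2, -0.3]
grip_width: 0.341
grasp_force: 20.4
```

```bash
python3 - <<'E'
from h import *
go(.5008,.2413,.115,14.6)
a=np.mean([camera("scene")[:,:,::-1].astype(float) for _ in range(3)],0).astype(np.uint8)
b=np.mean([camera("top")[:,:,::-1].astype(float) for _ in range(2)],0).astype(np.uint8)
c=lambda im,x,y:cv2.resize(im[y:y+60,x:x+40],(400,600),interpolation=cv2.INTER_CUBIC)
cv2.imwrite("pics/c6.png",np.hstack([c(a,173,130),c(b,148,170)]))
E
```

```text
t 10.17 pos [0.5015 0.2416 0.1298] shift [-0.019  0.003  0.371] turn [-0.002 -0.016  0.007] w 0.341 gf 20.40978893637657 F [-0.47 -0.2  -0.34]
```

View pics/c6.png

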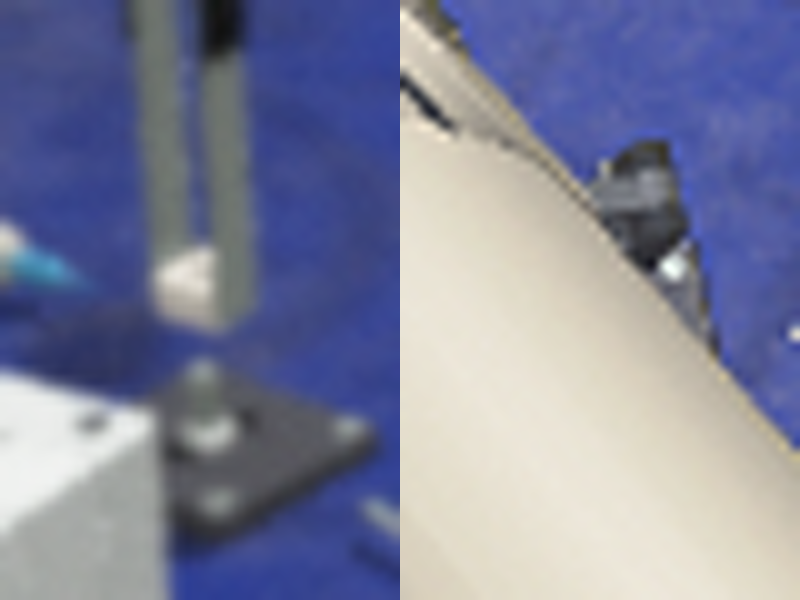

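The spacer, with its left edge at about x 155 and the near leg ending at x 255 in the scene crop, hangs centred over the pin at (203,370). I go down slowly, watching the force.

Request:
carry_out --commands '[[[-0.02,0,0.15,0,0,0],[0,0,0.15,0,0,0],[0,0,0.1,0,0,0],[0,0,0.05,0,0,0],[0,0,0.04,0,0,0],[0,0,0,0,0,0],[0,0,0,0,0,0]]]'

```text
clock: 11.0
position: [0.4997, 0.241, 0.1088]
ee_rot: [0.992, 0.128, -0.0, 0.0]
ft_force: [-2.0, 0.4, -2.3]
grip_width: 0.34
grasp_force: 20.4
```

```bash
python3 -c "
from h import *
go(.5008,.2413,.0929,14.6)"
```

```text
t 11.0 pos [0.4997 0.241  0.1088] shift [ 0.028 -0.001  0.397] turn [0.001 0.007 0.009] w 0.34 gf 20.376155376434326 F [-2.01  0.36 -2.32]
```

Request:
carry_out --commands '[[[-0.02,0,0.03,0,0,0],[0,0,0.04,0,0,0],[0,0,0.04,0,0,0],[0,0,0,0,0,0],[0,0,0,0,0,0]]]'

```text
clock: 11.42
position: [0.4993, 0.2408, 0.1045]
ee_rot: [0.992, 0.127, 0.0, 0.0]
ft_force: [0.2, 0.6, -0.1]
grip_width: 0.334
grasp_force: 20.4
```

```bash
python3 -c "
from h import *
go(.4998,.241,.0929,14.6)"
```

```text
t 11.42 pos [0.4993 0.2408 0.1045] shift [ 0.013 -0.002  0.29 ] turn [ 0.001 -0.     0.008] w 0.334 gf 20.397328287363052 F [ 0.19  0.63 -0.14]
```

No force 7 mm below the pin's top, so the spacer is threaded on the pin. I continue.

Request:
carry_out --commands '[[[0,0,0.06,0,0,0],[0,0,0.06,0,0,0],[0,0,0.05,0,0,0],[0,0,0.04,0,0,0],[0,0,0.03,0,0,0],[0,0,0,0,0,0],[0,0,0,0,0,0]]]'

```text
clock: 12.0
position: [0.4993, 0.2408, 0.0949]
ee_rot: [0.992, 0.128, -0.0, 0.0]
ft_force: [0.0, 0.2, -0.1]
grip_width: 0.336
grasp_force: 20.4
```

```bash
python3 -c "
from h import *
go(.4998,.241,.0929,14.6)"
```

```text
t 12.0 pos [0.4993 0.2408 0.0949] shift [ 0.015 -0.002  0.05 ] turn [0.001 0.001 0.009] w 0.336 gf 20.398486107587814 F [ 0.03  0.2  -0.15]
```

Request:
carry_out --commands '[[[0,0,0.03,0,0,0],[0,0,0.02,0,0,0],[0,0,0.01,0,0,0],[0,0,0,0,0,0],[0,0,0,0,0,0]]]'

```text
clock: 12.42
position: [0.4995, 0.2409, 0.0929]
ee_rot: [0.992, 0.128, 0.0, 0.0]
ft_force: [-1.3, 0.2, 4.2]
grip_width: 0.337
grasp_force: 20.7
```

Request:
carry_out --commands '[[[0,0,0.012,0,0,0],[0,0,0,0,0,0],[0,0,0,0,0,0]]]'

```text
clock: 12.67
position: [0.4997, 0.241, 0.0928]
ee_rot: [0.992, 0.127, 0.001, -0.0]
ft_force: [-1.3, -0.8, 7.4]
grip_width: 0.332
grasp_force: 20.8
```

Request:
carry_out --commands '[[[0,0,0,0,0,0],[0,0,0,0,0,0],[0,0,0,0,0,0],[0,0,0,0,0,0]]]' --hand 0.15

```text
clock: 13.0
position: [0.4991, 0.2407, 0.0918]
ee_rot: [0.992, 0.127, -0.0, 0.0]
ft_force: [0.4, -0.6, -1.0]
grip_width: 0.422
grasp_force: 6.0
```

```bash
python3 -c "
from h import *
go(.4998,.241,.0929,14.6)"
```

```text
t 13.0 pos [0.4991 0.2407 0.0918] shift [ 0.018 -0.003 -0.027] turn [0.001 0.003 0.008] w 0.422 gf 6.0075948759913445 F [ 0.41 -0.61 -0.96]
```

Request:
carry_out --commands '[[[0,0,-0.1,0,0,0],[0,0,-0.2,0,0,0],[0,0,-0.3,0,0,0],[0,0,-0.5,0,0,0],[0,0,-0.6,0,0,0],[0,0,-0.6,0,0,0],[0,0,-0.35,0,0,0],[0,0,0,0,0,0],[0,0,0,0,0,0]]]'

```text
clock: 13.75
position: [0.4997, 0.2412, 0.1994]
ee_rot: [0.992, 0.127, 0.001, -0.0]
ft_force: [0.3, -0.8, -1.1]
grip_width: 0.424
grasp_force: 6.0
```

```bash
python3 - <<'E'
from h import *
go(.4454,-.2347,.196,7)
a=np.mean([camera("scene")[:,:,::-1].astype(float) for _ in range(3)],0).astype(np.uint8)
c=lambda im,x,y:cv2.resize(im[y:y+60,x:x+80],(800,600),interpolation=cv2.INTER_CUBIC)
cv2.imwrite("pics/c7.png",c(a,150,130))
E
```

```text
t 13.75 pos [0.4997 0.2412 0.1994] shift [-4.322 11.166  0.076] turn [-1.000e-03 -2.200e-02  1.275e+00] w 0.424 gf 6.008094996213913 F [ 0.26 -0.76 -1.11]
```

View pics/c7.png

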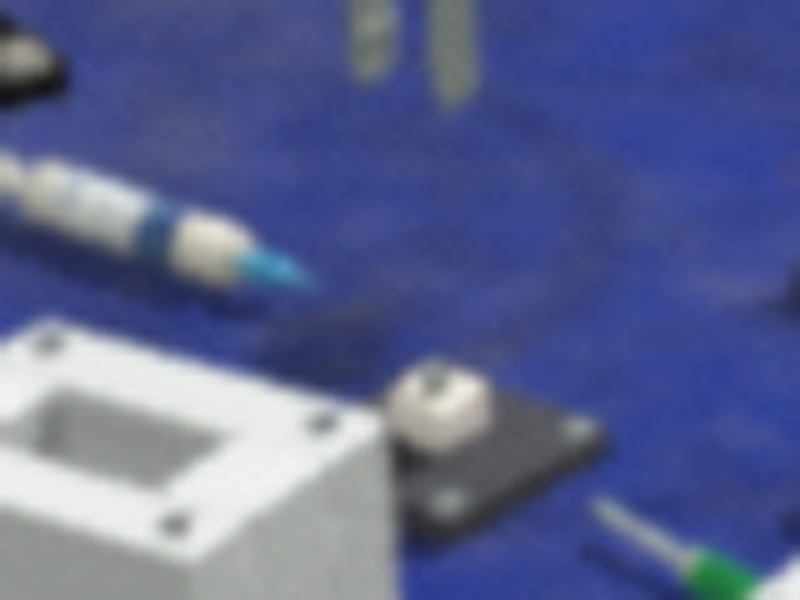

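The spacer lies flat on the jig at (440,405) with the pin's tip showing, and the tongs are clear above it. I now return to the stand.

Request:
carry_out --commands '[[[-0.13,0.35,0,0,0,0],[-0.26,0.67,0,0,0,0],[-0.27,0.7,0,0,0,0],[-0.27,0.7,0,0,0,0],[-0.27,0.7,0,0,0,0],[-0.27,0.7,0,0,0,0],[-0.27,0.7,0,0,0,0],[-0.27,0.7,0,0,0,0],[-0.27,0.7,0,0,0,0],[-0.27,0.7,0,0,0,0],[-0.27,0.7,0,0,0,0],[-0.27,0.7,0,0,0,0],[-0.27,0.7,0,0,0,0],[-0.27,0.7,0,0,0,0],[-0.27,0.7,0,0,0,0],[-0.27,0.7,0,0,0,0],[-0.15,0.35,0,0,0,0.6],[0,0,0,0,0,0.67],[0,0,0,0,0,0],[0,0,0,0,0,0]]]'

```text
clock: 15.57
position: [0.4449, -0.2345, 0.1974]
ee_rot: [0.998, 0.063, -0.0, -0.0]
ft_force: [0.7, 0.9, -0.2]
grip_width: 0.424
grasp_force: 6.0
```

```bash
python3 -c "
from h import *
go(.4455,-.2347,.14,7)"
```

```text
t 15.57 pos [ 0.4449 -0.2345  0.1974] shift [0.017 0.007 1.435] turn [-0.01   0.009  0.028] w 0.424 gf 6.006206497550011 F [ 0.71  0.87 -0.17]
```

Request:
carry_out --commands '[[[0.015,0,0.4,0,0,0.02],[0,0,0.5,0,0,0],[0,0,0.4,0,0,0],[0,0,0.25,0,0,0],[0,0,0.15,0,0,0],[0,0,0.1,0,0,0],[0,0,0,0,0,0],[0,0,0,0,0,0]]]'

```text
clock: 16.23
position: [0.4461, -0.2351, 0.1267]
ee_rot: [0.998, 0.061, 0.0, 0.0]
ft_force: [0.3, -0.2, -0.5]
grip_width: 0.422
grasp_force: 6.0
```

```bash
python3 -c "
from h import *
go(.4455,-.2347,.0845,7)"
```

```text
t 16.23 pos [ 0.4461 -0.2351  0.1267] shift [-0.014 -0.011  1.056] turn [ 0.005 -0.006 -0.008] w 0.422 gf 6.007739156484604 F [ 0.25 -0.19 -0.48]
```

Request:
carry_out --commands '[[[-0.012,-0.01,0.15,0,0,0],[0,0,0.2,0,0,0],[0,0,0.2,0,0,0],[0,0,0.2,0,0,0],[0,0,0.15,0,0,0],[0,0,0.08,0,0,0],[0,0,0,0,0,0],[0,0,0,0,0,0]]]'

```text
clock: 16.9
position: [0.4452, -0.2347, 0.0868]
ee_rot: [0.998, 0.06, -0.0, -0.0]
ft_force: [0.3, -0.1, -0.8]
grip_width: 0.424
grasp_force: 6.0
```

```bash
python3 -c "
from h import *
go(.4455,-.2347,.0845,7)"
```

```text
t 16.9 pos [ 0.4452 -0.2347  0.0868] shift [0.008 0.002 0.058] turn [-0.002  0.001 -0.014] w 0.424 gf 6.00774273276329 F [ 0.27 -0.15 -0.79]
```

Request:
carry_out --commands '[[[0,0,0.03,0,0,0],[0,0,0.02,0,0,0],[0,0,0.02,0,0,0],[0,0,0,0,0,0],[0,0,0,0,0,0]]]'

```text
clock: 17.32
position: [0.4453, -0.2348, 0.0843]
ee_rot: [0.998, 0.06, 0.0, 0.0]
ft_force: [-0.1, -0.4, 0.0]
grip_width: 0.426
grasp_force: 5.9
```

Request:
carry_out --commands '[[[0,0,0.015,0,0,0],[0,0,0.015,0,0,0],[0,0,0,0,0,0],[0,0,0,0,0,0]]]'

```text
clock: 17.65
position: [0.4461, -0.235, 0.0839]
ee_rot: [0.998, 0.06, 0.001, 0.0]
ft_force: [-0.5, 0.9, 6.6]
grip_width: 0.426
grasp_force: 6.1
```

Tips are on the slot's floor. I release and rise.

Request:
carry_out --commands '[[[0,0,0,0,0,0],[0,0,0,0,0,0],[0,0,0,0,0,0],[0,0,0,0,0,0]]]' --hand -0.1

```text
clock: 17.98
position: [0.445, -0.2347, 0.0828]
ee_rot: [0.998, 0.06, -0.0, -0.0]
ft_force: [0.6, -0.6, -0.6]
grip_width: 0.55
grasp_force: 0.0
```

Request:
carry_out --commands '[[[0,0,0,0,0,0],[0,0,0,0,0,0],[0,0,0,0,0,0],[0,0,0,0,0,0],[0,0,0,0,0,0],[0,0,-0.3,0,0,0],[0,0,-0.5,0,0,0],[0,0,-0.7,0,0,0],[0,0,-0.8,0,0,0],[0,0,-0.7,0,0,0],[0,0,-0.4,0,0,0],[0,0,0,0,0,0],[0,0,0,0,0,0],[0,0,0,0,0,0]]]' --hand -1

```text
clock: 19.15
position: [0.4448, -0.2346, 0.2187]
ee_rot: [0.998, 0.06, -0.0, -0.0]
ft_force: [0.9, -0.2, -0.6]
grip_width: 0.997
grasp_force: 0.0
```

```bash
python3 - <<'E'
from h import *
go(.4455,-.2347,.2,7)
a=camera("scene")[:,:,::-1];b=camera("top")[:,:,::-1]
c=lambda im,x,y,w,h:cv2.resize(im[y:y+h,x:x+w],(400,400),interpolation=cv2.INTER_CUBIC)
cv2.imwrite("pics/c8.png",np.hstack([c(a,230,140,160,160),c(b,140,180,60,60)]))
E
```

```text
t 19.15 pos [ 0.4448 -0.2346  0.2187] shift [0.016 0.005 0.467] turn [-0.002  0.004 -0.014] w 0.997 gf 0.0 F [ 0.88 -0.16 -0.64]
```

View pics/c8.png

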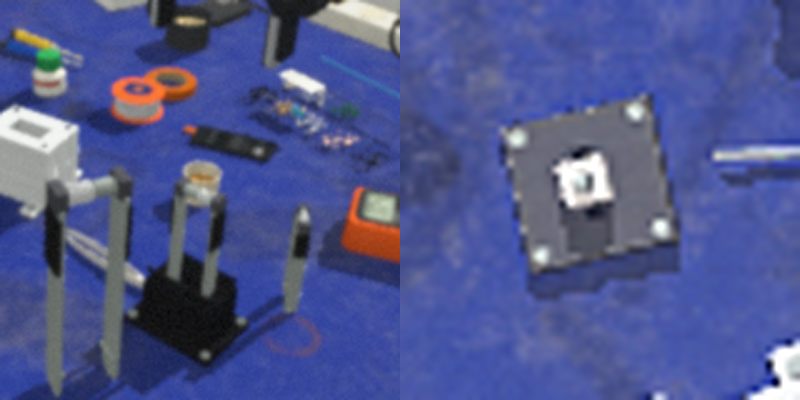

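The tongs stand upright in their stand at (195,235) in the left crop. The spacer sits square on the jig's pin at (583,183) in the right crop, and the gripper touches nothing.

```bash
python3 -c "
from workcell import *
print(hand_in())"
```

```text
the job is handed in; nothing more can be done
None
```

The job is handed in at about 19 s: the spacer lies flat on the pin's collar (seated with about 7 N), the tongs are upright in their stand, and no bystander was touched.

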